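# Fit the large-window filter slide in the bench photometer

### The job

Throw the photometer's hood right back, then take the filter slide with the large round window off the hanging stand - raise it until the stud's head stands in the wide end of its keyhole, then draw it off. Push it down into the photometer's slot, past the sprung side ball, until it clicks fully home, let go, and shut the hood again. Leave the other two slides hanging and everything else where it stands.

Things in the scene. Friction and masses are not known exactly. Their poses are not given: they have to be found in the camera images.
- slide_large: Filter slide with the LARGE round window (28 mm): the one to fit. Aluminium plate 50 wide (y) x 8 thick (x) x 78 tall under a narrower grip; about 90 g. Origin: middle of its bottom edge, z up. Bottom corners chamfered 3.5 wide x 7 high. Both y edges have a notch 10 high for the ball, centred 24 above the bottom; it may go in either way round. Hangs on any of the three studs.
- large_grip (a point): Middle of that slide's black grip block, 34 wide (y) x 12 thick (x) x 26 tall, 78 to 104 above the slide's origin. The plate's shoulders stand 8 mm out on both y sides right below it, so fingertips on the 34 mm width end above 78.
- large_keyhole (a point): Centre of the wide (16 mm) hole of that slide's keyhole, 54 above its origin. A slot 7 wide runs UP from it to 70 above the origin. At the start the stud lies in the slot's top end, 67.5 above the origin.
- slide_small: Filter slide with a SMALL round window (12 mm). Else shaped and hung like slide_large. Leave it hanging.
- slide_square: Filter slide with a SQUARE window (20 mm). Else shaped and hung like slide_large. Leave it hanging.
- stand: Heavy fixed hanging stand, base 260 (y) x 90 (x), 14 high, origin under its middle. A bar along y (front face at x +10, z 72.5 to 98.5) carries three headed studs at y -84, 0, +84. On each hangs a slide, upright, its axes along the stand's, its origin at x +3 and z 25; grips stand clear above the bar. Which slide hangs where varies.
- middle_stud (a point): Front of the middle stud's head, 6 mm in front of the stand's origin, 92.5 high. Studs point to the stand's -x: shank 5 mm, head 10 mm across and 3 thick. To take a slide off: raise it 13.5 mm (11 to 16 will pass) so that the head stands in the wide hole, then draw it straight to the stand's -x, 16 mm or more.
- photometer: Fixed bench photometer; origin on the bench under the middle of its slot, x to its back, y along the slot. Front to back: receiver head (x -115 to -36, up to 78 high), black slot block (x +-23, y +-36, flat top 104 high), lamp house (x 32 to 128, y +-50, 94 high). A brass ball plunger stands out of the block's +y side to y 50.
- slot_mouth (a point): Middle of the slot's mouth in the block's top, 104 above the bench; axes as the photometer's. Slot 51.5 along y, 9.6 along x, mouth flared 4 mm on every side, 76 deep: a slide that is home keeps its shoulders 2 mm above the block's top.
- slot_floor (a point): Middle of the slot's floor, 76 below its mouth: the slide's origin stands here when home.
- ball (a joint): Sprung ball in the slot's +y wall, 24 above its floor: metres pressed back. 0 free (stands 4.2 mm out of the wall), about 0.0027 while a slide's edge rides on it, under 0.0005 when sprung into the notch. A slide just let down stops on it some 20 mm short of home; a downward push of 8 to 15 N takes it on to the floor.
- hood (a joint): White hood over the slot, 48 (x) x 64 (y) x 36 high, hinged at its rear lower edge. Rad: 0 shut; 1.6 thrown right back over the lamp house, where it reaches 36 mm behind the hinge and 48 above the block's top (bar 73). Light (80 g), damped; beyond about 0.95 it falls open by itself, below about 0.8 it falls shut. Swing it by its bar; a level push jams.
- hood_hinge (a point): Middle of the hood's hinge line, which runs along the photometer's y, 23 mm behind the slot's middle, 104 above the bench.
- hood_bar (a point): Middle of the hood's finger bar, a round bar 10 mm thick and 34 long parallel to the hinge, on a stem, its middle 20 mm off the hood's front. Shut: 68 mm in front of the hinge and 22 above the block's top; open: on top, 67 above it, 24 behind the hinge. It can be pinched by its two ends from above and turns between the fingertips.
- stain_bottle: Amber dropper bottle with black teat, 42 mm across, 100 tall. Stays where it is; origin under its middle.
- coverslips: Small blue and white coverslip box, 30 x 38 x 16 mm. Stays where it is; origin under its middle.
- beaker: Small glass beaker, 45 mm across, 57 tall. Stays where it is; origin under its middle.
- petri: Small petri dish, 58 mm across, 15 tall. Stays where it is; origin under its middle.
- slide_carton: Red and white carton of slides, 52 x 86 x 36 mm. Stays where it is; origin under its middle.

How it is judged:
By the outcome, as a careful person would: the job done as asked, in the order asked, and still so for the second after the job is handed in, with the robot touching nothing.
It also fails if it takes over 58 s, if anything falls off the work surface, if the arm or the gripper's body presses on something with over 40 N, if the wrist force passes 120 N, or if a joint passes its speed limit or range.

### The arm

A 6-joint arm with a two-finger parallel gripper is mounted at the origin on a cart in front of the work surface, level with it; the furniture and walls round the work are solid. World frame = base frame: x ahead of the robot, y to its left, z up, the work surface at z = 0. Lengths are in mm, angles in rad, forces in N, time in s.
With the tool pointing down it reaches from about 350 to 975 mm from the base axis. Payload 7.1 kg.
Tool frame: the origin (TCP) lies between the finger pads; the fingertips stand 19 mm ahead of it and the grasp point (between the pads) is the TCP (ctrl.tcp_to_tips is the distance from the TCP to the fingertips, in mm); z points along the fingers, y is the line along which they close (so a half turn about z gives the same grasp; the last joint's range is limited). The gripper opens to 88 mm and grips with 3 to 60 N. Pads are 20 mm wide; open, the fingers measure 115 mm over their backs; the gripper's body (75 mm by 178 mm) begins 61 mm behind the grasp point.
Start: joints at [1.172, 0.423, 1.63, -0, 1.089, -0.019], TCP at [231.677, 580.457, 241.675] pointing down, gripper open.
Joint ranges: [-3, 3], [-0.9, 2.11], [0.09, 2.58], [-1.31, 4.45], [0.11, 2.69], [-2.54, 2.54]. Speed limits (rad/s): [2.39, 2.39, 3.01, 3.14, 3.14, 3.14].

### API

Orientations are given as a rotation vector (axis times angle).
In Python, from workcell import status, optics, ctrl gives the robot as it stands. The module is installed in compiled form; this text tells all that it offers.
- The arm moves only by the shell command python3 -m inch 'ROWS'. ROWS is JSON, a list that holds one entry, the list of rows, each a list of 7 numbers: the shift along the tool's x, y, z in mm, then the turn, a rotation vector about the tool's x, y, z in rad, then the opening in per cent of the stroke, from 0 (shut) to 100 (fully open). A call has 1 to 20 rows; each row is the pose to reach, as a shift and turn from the pose commanded when the call began, along the tool's axes at that moment; what a row does not reach only later rows make up. A row lasts 1/10 s, in which the tool goes at most 50 mm and 8.59 degrees, less where a joint would pass 70% of its speed; a pose out of reach is approached as far as the arm can. A call with a gripper value outside its range is refused whole. The fingers move at their own pace and stop on an object; the grip force is fixed at half the most. Time passes only in rows, so rows that repeat a pose let the fingers close. It gives the time, the measured TCP pose, the force, the opening and the grip force at its end, in the units of the state.
- status.get_obs(): the state, without advancing time (a new reading comes with each control period).
- optics.get_image(name): name is "scene" or "top"; returns a dict with "frame" (400x640x3 uint8, red, green, blue), "fx", "fy", "cx", "cy" (pixels), "k1" (the pictures are not rectified: a ray, as slopes to the right and down, at radius r is drawn at 1 + k1 r^2 times it, then the intrinsics apply), "rvec" (rotation vector, rad) and "tvec" (3), from world to camera coordinates, as OpenCV has them. Camera axes: x right, y down, z forward; pixel columns grow to the right and rows downward; lengths in mm; the calibration is good to about 2 mm. A picture is of the moment at which its call begins. There is no depth.
- ctrl.close_job(): hands the job in; it is judged then, once.
The state is a dict: "t": time; "qpos": joint angles; "qvel": joint speeds; "joint_torque": joint torques, N m; "ee_pos": TCP position; "orientation": TCP orientation; "ft_force": force on the tool from outside, world axes, zero at the start; "moment": the same for the moment, N m; "width": finger opening in mm; "grasp_force": force on a finger pad.
Only numpy, scipy, OpenCV 4.12 (cv2) and the standard library are available. Lean on these libraries where they do the work, as an engineer would, in place of code of your own. Each camera call takes 0.05 s, during which the arm holds its last target. There are 200 camera calls.

## Working session

There is one attempt and no reset: what is moved stays moved. The work goes in short steps, Python scripts to look and compute and a shell command to move; the robot and the scene stay as the last step left them, time stands still between calls to the robot, and variables do not carry over. Pictures are saved under pics/ and viewed, at most 13 in all, crops included, and the job is handed in when it is done.

```bash
mkdir -p pics; cat > h.py <<'E'
import numpy as np, cv2
from workcell import status, optics, ctrl
from scipy.spatial.transform import Rotation as R
def grab(n,f):
    d=optics.get_image(n); cv2.imwrite('pics/'+f,d['frame'][:,:,::-1]); 
    np.save('pics/'+f+'.npy',d,allow_pickle=True); return d
def load(f): return np.load('pics/'+f+'.npy',allow_pickle=True).item()
def ray(d,u,v):
    p=np.array([(u-d['cx'])/d['fx'],(v-d['cy'])/d['fy']]); q=p.copy()
    for _ in range(30): q=p/(1+d['k1']*(q@q))
    Rm=R.from_rotvec(d['rvec']).as_matrix(); 
    return -Rm.T@np.array(d['tvec']), Rm.T@np.array([q[0],q[1],1])
def onz(d,u,v,z):
    c,r=ray(d,u,v); return c+r*(z-c[2])/r[2]
def proj(d,P):
    Rm=R.from_rotvec(d['rvec']).as_matrix(); c=Rm@np.array(P,float)+np.array(d['tvec']); s=c[:2]/c[2]; s=s*(1+d['k1']*(s@s))
    return s*[d['fx'],d['fy']]+[d['cx'],d['cy']]
def tri(d1,p1,d2,p2):
    c1,r1=ray(d1,*p1);c2,r2=ray(d2,*p2)
    a=np.linalg.lstsq(np.c_[r1,-r2],c2-c1,rcond=None)[0]
    A=c1+a[0]*r1;B=c2+a[1]*r2; return (A+B)/2,np.linalg.norm(A-B)
E
python3 - <<'E'
from h import *
for n in('scene','top'):
    d=grab(n,n+'1.png'); print(n,d['fx'],d['k1'],ray(d,320,200))
o=status.get_obs(); print({k:np.round(v,3) for k,v in o.items()}); print(R.from_rotvec(o['orientation']).as_matrix().round(3))
E
```

```text
scene 512.1193359119476 -0.1567641927899503 (array([ 477.80139136,  811.82852773, 1330.05645081]), array([ 0.03545221, -0.57060052, -0.82049122]))
top 376.6451601289214 -0.0835753635410309 (array([-179.11298776, -197.67581075, 1042.14893193]), array([ 0.59516085,  0.13677789, -0.79207586]))
{'t': np.float64(0.1), 'qpos': array([ 1.172,  0.424,  1.631,  0.   ,  1.089, -0.019]), 'qvel': array([-0.002, -0.002, -0.002,  0.001, -0.   , -0.001]), 'joint_torque': array([ 1.0000e-03, -5.4561e+01, -2.7432e+01,  6.5000e-02,  1.9000e-02,
       -0.0000e+00]), 'ee_pos': array([231.517, 580.021, 240.97 ]), 'orientation': array([-5.930e-01, -3.085e+00,  2.000e-03]), 'ft_force': array([-0.227, -0.544, -0.217]), 'moment': array([0.048, 0.035, 0.049]), 'grasp_force': np.float64(0.0), 'width': np.float64(88.033)}
[[-0.929  0.371 -0.001]
 [ 0.371  0.929 -0.001]
 [ 0.    -0.001 -1.   ]]
```

View pics/scene1.png

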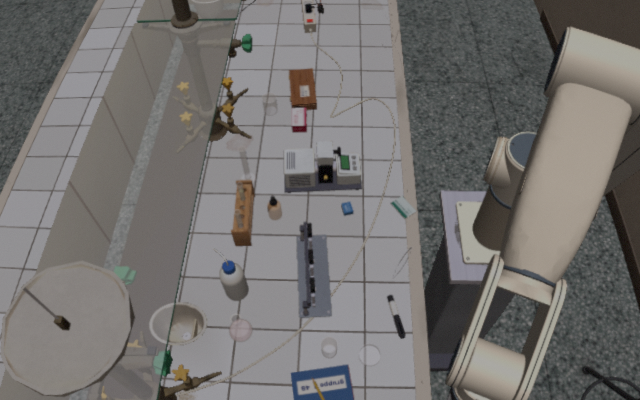

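View pics/top1.png

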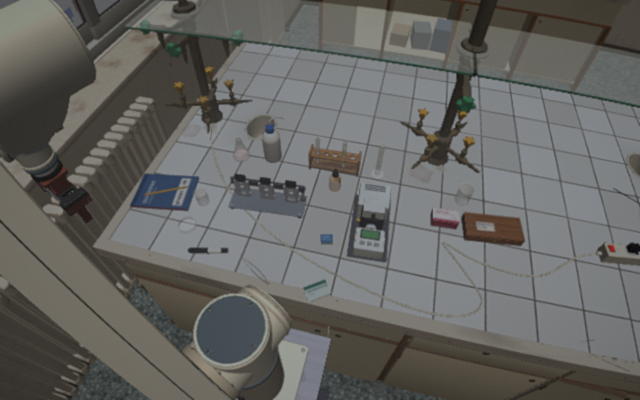

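The scene view shows the photometer at about (322,168) and the stand at about (313,275). In the top view the stand is at (268,195) and the photometer at (371,220). I'll enlarge both.

```bash
python3 - <<'E'
import cv2
a=cv2.imread('pics/top1.png')[160:265,222:400]; cv2.imwrite('pics/c1.png',cv2.resize(a,None,fx=4.4,fy=4.4,interpolation=cv2.INTER_CUBIC))
b=cv2.imread('pics/scene1.png')
x=cv2.resize(b[220:325,290:340],None,fx=5.6,fy=5.6,interpolation=cv2.INTER_CUBIC); y=cv2.resize(b[135:200,275:370],None,fx=5,fy=5,interpolation=cv2.INTER_CUBIC)
c=cv2.copyMakeBorder(y,0,x.shape[0]-y.shape[0],0,0,cv2.BORDER_CONSTANT)
o=cv2.hconcat([x,c]);print(o.shape);cv2.imwrite('pics/c2.png',o)
E
```

```text
(588, 755, 3)
```

View pics/c1.png

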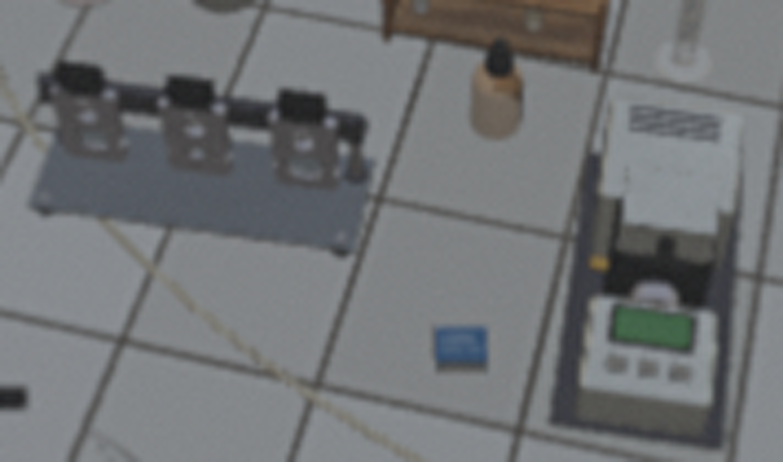

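View pics/c2.png

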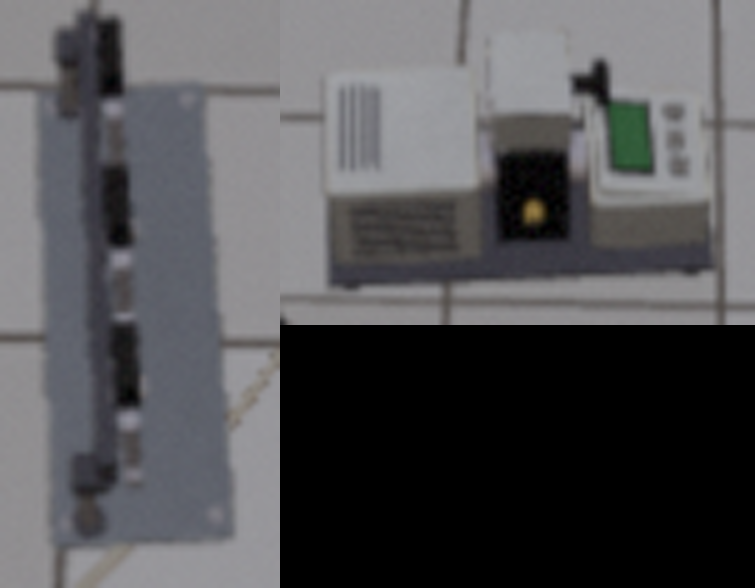

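The crops show the stand with its slides facing the robot, and the right-hand one (the −y end) seems to have the biggest window. The hood is shut with its bar facing the robot. Next I'll turn the corners into positions and compare the windows.

```bash
python3 - <<'E'
from h import *
s=load('scene1.png');t=load('top1.png')
T=lambda u,v:(222+(u+.5)/4.4-.5,160+(v+.5)/4.4-.5)
L=lambda u,v:(290+(u+.5)/5.6-.5,220+(v+.5)/5.6-.5)
P=lambda u,v:(275+(u-279.5)/5-.5,135+(v+.5)/5-.5)
def rect(n,d,pts,z):
    Q=np.array([onz(d,*p,z)[:2] for p in pts]); print(n,Q.round(1).tolist(),'c',Q.mean(0).round(1),'len',[round(float(np.linalg.norm(Q[i]-Q[i-1])),1) for i in range(4)]); 
    a=Q[1]-Q[0]-(Q[3]-Q[2]); print('  ang',np.degrees(np.arctan2(a[1],a[0])).round(2))
rect('stand base scene',s,[L(38,88),L(205,84),L(232,538),L(52,545)],14)
rect('hood top scene',s,[P(489,33),P(569,30),P(572,113),P(492,116)],140)
rect('lamp top scene',s,[P(327,72),P(468,66),P(480,190),P(328,192)],94)
rect('pm base scene',s,[P(327,72),P(468,66),P(712,265),P(330,285)],0)
rect('lamp top T',t,[T(742,112),T(614,100),T(600,185),T(735,205)],94)
print('stand base T nearL',onz(t,*T(30,207),14),'nearR',onz(t,*T(350,250),14),'farR',onz(t,*T(373,155),14))
for i,(a,b) in enumerate([((110,55),(80,78)),((118,205),(190,93)),((126,363),(302,106))]):
    print('grip',i,tri(s,L(*a),t,T(*b)), onz(s,*L(*a),122))
print('bar',tri(s,P(604,84),t,T(666,245)))
print('ball',tri(s,P(534,211),t,T(599,263)))
z=t['frame'][165:205,228:308,::-1]; z=cv2.resize(z,None,fx=10,fy=10,interpolation=cv2.INTER_CUBIC); z=cv2.normalize(z,None,0,255,cv2.NORM_MINMAX)
cv2.imwrite('pics/c3.png',z)
E
```

```text
stand base scene [[600.9, 26.9], [511.7, 22.2], [491.2, 279.5], [578.6, 285.6]] c [545.6 153.5] len [259.6, 89.3, 258.1, 87.6]
  ang -176.52
hood top scene [[548.1, -236.6], [498.8, -240.0], [495.6, -173.6], [543.7, -170.2]] c [ 521.6 -205.1] len [66.5, 49.4, 66.5, 48.2]
  ang -176.04
lamp top scene [[652.5, -242.4], [563.1, -249.0], [551.3, -149.5], [644.4, -146.0]] c [ 602.8 -196.7] len [96.7, 89.6, 100.3, 93.2]
  ang -176.85
pm base scene [[665.8, -322.6], [569.6, -329.7], [405.0, -164.7], [650.0, -143.4]] c [ 572.6 -240.1] len [179.8, 96.4, 233.0, 245.9]
  ang -175.25
lamp top T [[651.5, -243.3], [638.9, -148.0], [557.0, -152.2], [563.4, -249.4]] c [ 602.7 -198.2] len [88.3, 96.1, 82.0, 97.4]
  ang 95.64
stand base T nearL [487.45794244 275.16474383  14.        ] nearR [510.620166   24.0492924  14.       ] farR [603.59486072  31.23325925  14.        ]
grip 0 (array([510.0591197 , 170.47068927, 224.26423904]), np.float64(98.81147824573537)) [556.29941005  71.45957065 122.        ]
grip 1 (array([548.25816207, 153.34635997, 117.18245728]), np.float64(1.49777755742992)) [548.54131895 155.38609894 122.        ]
grip 2 (array([588.01593449, 135.1222229 ,   6.55992637]), np.float64(118.19086630257065)) [541.11338826 238.26146244 122.        ]
bar (array([ 479.72634419, -203.65129054,  137.38738908]), np.float64(9.372875864171457))
ball (array([ 518.33138337, -163.06082504,   54.65637061]), np.float64(2.222163298484583))
```

View pics/c3.png

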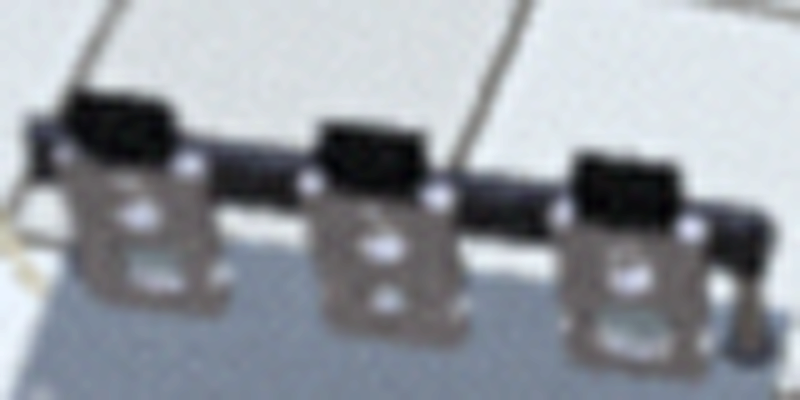

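The right-hand slide (top view, −y end) has the widest window at about (635,335) in the crop, some 28 mm against the 50 mm plate, so it is slide_large. The left one is square and the middle one small. Estimates: slot about (522.5, −204.5), yaw 0.073; large slide about (556, 70.5), yaw 0.087. I'm moving to above the hood bar.

```bash
cat >> h.py <<'E'
def rel(p,yaw):
    o=status.get_obs(); M=R.from_rotvec(o['orientation']).as_matrix(); a=np.arctan2(M[1,1],M[0,1])
    w=(yaw+np.pi/2-a+np.pi)%(2*np.pi)-np.pi
    tgt=R.from_euler('z',yaw)*R.from_matrix([[-1,0,0],[0,1,0],[0,0,-1]])
    return (M.T@(np.array(p)-o['ee_pos'])).round(1), (R.from_matrix(M).inv()*tgt).as_rotvec().round(3)
E
python3 -c "
from h import *
print(rel([477.6,-207.8,230],.073))"
python3 -m inch '[[[-521,-641,11,0,0,-0.454,100],[-521,-641,11,0,0,-0.454,100],[-521,-641,11,0,0,-0.454,100],[-521,-641,11,0,0,-0.454,100],[-521,-641,11,0,0,-0.454,100],[-521,-641,11,0,0,-0.454,100],[-521,-641,11,0,0,-0.454,100],[-521,-641,11,0,0,-0.454,100],[-521,-641,11,0,0,-0.454,100],[-521,-641,11,0,0,-0.454,100],[-521,-641,11,0,0,-0.454,100],[-521,-641,11,0,0,-0.454,100],[-521,-641,11,0,0,-0.454,100],[-521,-641,11,0,0,-0.454,100],[-521,-641,11,0,0,-0.454,100],[-521,-641,11,0,0,-0.454,100],[-521,-641,11,0,0,-0.454,100],[-521,-641,11,0,0,-0.454,100],[-521,-641,11,0,0,-0.454,100],[-521,-641,11,0,0,-0.454,100]]]'
python3 - <<'E'
from h import *
s=grab('scene','s2.png');t=grab('top','t2.png')
print(rel([477.6,-207.8,230],.073), status.get_obs()['qpos'].round(2))
a=cv2.resize(s['frame'][125:205,270:370,::-1],None,fx=4,fy=4,interpolation=cv2.INTER_CUBIC)
b=cv2.resize(t['frame'][175:270,340:405,::-1],None,fx=5,fy=5,interpolation=cv2.INTER_CUBIC)
o=np.zeros((475,400+325,3),np.uint8);o[:320,:400]=a;o[:,400:]=b;cv2.imwrite('pics/c4.png',o)
E
```

```text
(array([-520.6, -640.4,   11.9]), array([-0.001, -0.   , -0.453]))
t: 2.1
ee_pos: [477.2, -206.9, 230.4]
orientation: [0.118, -3.138, -0.001]
ft_force: [-0.2, 0.0, -0.4]
width: 88.0
grasp_force: 0.0
(array([ 0. , -1.1,  0.6]), array([ 0.   , -0.   ,  0.003])) [-0.43  0.28  1.87  0.    0.99 -2.08]
```

View pics/c4.png

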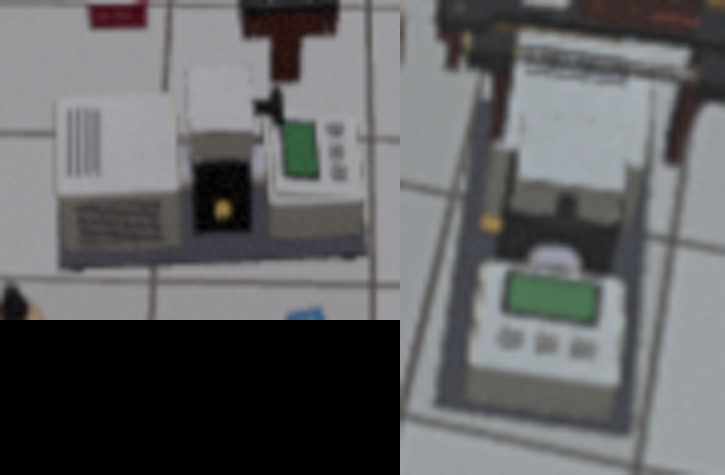

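```bash
python3 - <<'E'
from h import *
s=load('s2.png');t=load('t2.png')
def pm(sx,sy,yaw,l): c,n=np.cos(yaw),np.sin(yaw); return [sx+c*l[0]-n*l[1],sy+n*l[0]+c*l[1],l[2]]
K={'bar+':(-45,17,126),'bar-':(-45,-17,126),'hoodFL':(-25,32,140),'hoodFR':(-25,-32,140),'hoodBL':(23,32,140),'hoodBR':(23,-32,140),'lampFL':(32,50,94),'lampBL':(128,50,94),'lampBR':(128,-50,94),'blkTop+':(-23,36,104),'ballend':(0,50,52),'recFL':(-115,36,78)}
for k,l in K.items():
    P=pm(522.5,-204.5,.073,l); a=proj(s,P);b=proj(t,P)
    print(k,((a-[270,125])*4+1.5).round(0),((b-[340,175])*5+[402,2]).round(0))
E
```

```text
bar+ [279. 125.] [536. 220.]
bar- [276.  91.] [594. 228.]
hoodFL [254. 129.] [517. 176.]
hoodFR [250.  66.] [625. 191.]
hoodBL [190. 132.] [525. 113.]
hoodBR [187.  68.] [630. 128.]
lampFL [181. 189.] [490. 143.]
lampBL [ 56. 194.] [506.  29.]
lampBR [56. 95.] [656.  50.]
blkTop+ [252. 164.] [505. 207.]
ballend [223. 220.] [479. 222.]
recFL [370. 180.] [484. 358.]
```

The projected corners agree with the picture to within about 1–2 mm. I'll descend and pinch the bar ends.

```bash
python3 -m inch '[[[0,-1,40,0,0,0,100],[0,-1,75,0,0,0,100],[0,-1,96,0,0,0,100],[0,-1,96,0,0,0,100],[0,-1,96,0,0,0,50],[0,-1,96,0,0,0,36],[0,-1,96,0,0,0,30],[0,-1,96,0,0,0,30],[0,-1,96,0,0,0,30],[0,-1,96,0,0,0,30]]]'
python3 - <<'E'
from h import *
# arc rows: tool shifts (x_tool=-x_pm , z_tool=down)
r=np.hypot(68,22);a0=np.arctan2(22,-68)
for th in np.linspace(0.1,1.6,16): print(round(th,2),(-(r*np.cos(a0-th)+68)).round(1),(-(r*np.sin(a0-th)-22)).round(1))
E
```

```text
t: 3.2
ee_pos: [478.1, -209.1, 135.0]
orientation: [-0.116, 3.139, -0.0]
ft_force: [-0.5, 0.4, -0.9]
width: 43.4
grasp_force: 0.0
0.1 -2.5 -6.7
0.2 -5.7 -13.1
0.3 -9.5 -19.1
0.4 -13.9 -24.7
0.5 -18.9 -29.9
0.6 -24.3 -34.6
0.7 -30.2 -38.6
0.8 -36.4 -42.1
0.9 -43.0 -44.9
1.0 -49.8 -47.1
1.1 -56.8 -48.6
1.2 -63.9 -49.4
1.3 -71.0 -49.4
1.4 -78.1 -48.7
1.5 -85.1 -47.4
1.6 -92.0 -45.3
```

Close the fingers, then swing in a second call.

```bash
python3 -m inch '[[[0,0,0,0,0,0,30],[0,0,0,0,0,0,30],[0,0,0,0,0,0,30],[0,0,0,0,0,0,30]]]'
```

```text
t: 3.6
ee_pos: [477.6, -206.7, 134.6]
orientation: [0.114, -3.138, -0.006]
ft_force: [0.8, 12.7, 4.8]
width: 33.6
grasp_force: 30.0
```

Gripped. The arm is pushed about 12 N in +y, so I'll ease that as it swings.

```bash
python3 -m inch '[[[0,1,0,0,0,0,30],[0,2,0,0,0,0,30],[0,2.5,0,0,0,0,30],[0,2.5,0,0,0,0,30]]]'
```

```text
t: 4.0
ee_pos: [477.7, -206.4, 134.7]
orientation: [0.116, -3.139, -0.001]
ft_force: [-1.0, 2.5, 3.4]
width: 33.0
grasp_force: 30.0
```

```bash
python3 -m inch '[[[-2.5,0,-6.7,0,0,0,30],[-5.7,0,-13.1,0,0,0,30],[-9.5,0,-19,0,0,0,30],[-14,0,-24.7,0,0,0,30]]]'
```

```text
t: 4.4
ee_pos: [491.8, -205.3, 159.7]
orientation: [0.117, -3.139, -0.0]
ft_force: [0.7, 1.9, -3.7]
width: 33.6
grasp_force: 30.0
```

```bash
python3 -m inch '[[[-5,0,-5.2,0,0,0,30],[-10.3,0,-9.9,0,0,0,30],[-16.2,0,-13.9,0,0,0,30],[-22.4,0,-17.4,0,0,0,30],[-29,0,-20.2,0,0,0,30],[-35.8,0,-22.4,0,0,0,30],[-42.8,0,-23.9,0,0,0,30],[-49.9,0,-24.7,0,0,0,30],[-57,0,-24.7,0,0,0,30],[-64,0,-24,0,0,0,30],[-71,0,-22.7,0,0,0,30],[-77,0,-21,0,0,0,30],[-77,0,-21,0,0,0,30]]]'
```

```text
t: 5.7
ee_pos: [570.4, -199.3, 181.1]
orientation: [-0.117, 3.137, 0.0]
ft_force: [-0.8, 6.0, 3.3]
width: 33.5
grasp_force: 30.0
```

```bash
python3 -m inch '[[[0,0,0,0,0,0,60],[0,0,0,0,0,0,60],[0,0,0,0,0,0,60],[0,0,-15,0,0,0,80],[0,0,-50,0,0,0,100]]]'
python3 - <<'E'
from h import *
print(rel([556,70.5,230],.087))
s=load('scene1.png');t=load('top1.png')
# grip tops by black mask
for n,d,(x0,y0,x1,y1) in (('s',s,(296,218,318,312)),('t',t,(228,165,308,205))):
    g=d['frame'][y0:y1,x0:x1].max(2); m=(g<45).astype(np.uint8)
    k,_,st,c=cv2.connectedComponentsWithStats(m)
    print(n,[(st[i].tolist(),(c[i]+[x0,y0]).round(1).tolist()) for i in range(1,k) if st[i][4]>15])
print(proj(s,[556,70.5,129]),proj(s,[556,70.5,103]),proj(t,[550,70.5,129]),proj(t,[550,70.5,103]))
E
```

```text
t: 6.2
ee_pos: [567.0, -199.5, 229.1]
orientation: [0.116, -3.135, -0.003]
ft_force: [0.0, -0.3, 0.6]
width: 65.1
grasp_force: 0.0
(array([ -9. , 270.1,  -0.4]), array([ 0.002, -0.005, -0.013]))
s [([11, 6, 5, 13, 45], [309.0, 230.4]), ([12, 32, 5, 14, 60], [310.2, 256.3]), ([14, 60, 5, 15, 53], [311.9, 284.7])]
t [([7, 10, 10, 6, 48], [239.7, 177.6]), ([32, 13, 10, 6, 46], [264.6, 180.7]), ([58, 16, 10, 7, 50], [290.1, 184.1])]
[309.26521979 227.78587513] [309.60036661 232.67676852] [289.47095875 182.72218983] [289.87648587 187.92668983]
```

The grip masks put the slide at about (557, 70). I'm moving above it.

```bash
python3 -m inch '[[[-8,50,0,0,0,-0.013,100],[-8,100,0,0,0,-0.013,100],[-8,150,0,0,0,-0.013,100],[-8,200,0,0,0,-0.013,100],[-9,240,0,0,0,-0.013,100],[-10,265,0,0,0,-0.013,100],[-10,270,0,0,0,-0.013,100],[-10,270,0,0,0,-0.013,100],[-10,270,0,0,0,-0.013,100]]]'
python3 - <<'E'
from h import *
s=grab('scene','s3.png');t=grab('top','t3.png')
print(rel([557,70.2,124],.087))
a=cv2.resize(s['frame'][125:205,270:370,::-1],None,fx=4,fy=4,interpolation=cv2.INTER_CUBIC)
c=cv2.resize(s['frame'][210:320,290:350,::-1],None,fx=4,fy=4,interpolation=cv2.INTER_CUBIC)[:275]
b=cv2.resize(t['frame'][165:270,340:405,::-1],None,fx=5.5,fy=5.5,interpolation=cv2.INTER_CUBIC)
o=np.zeros((600,400+b.shape[1],3),np.uint8);o[:320,:400]=a;o[320:595,:240]=c;o[:b.shape[0],400:]=b;cv2.imwrite('pics/c5.png',o)
E
```

```text
t: 7.1
ee_pos: [558.8, 69.3, 230.9]
orientation: [-0.136, 3.138, -0.001]
ft_force: [0.3, -1.1, -0.3]
width: 87.8
grasp_force: 0.0
(array([  1.6,   1.4, 106.6]), array([-0.   ,  0.   , -0.001]))
```

View pics/c5.png

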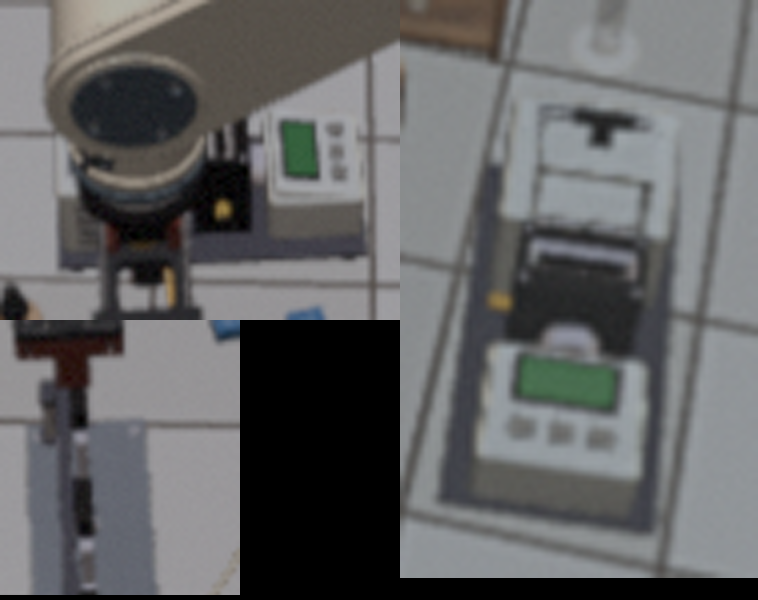

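The hood lies fully back, and the slot mouth shows at about (582,258) in the crop. Descending to grip the slide.

```bash
python3 -m inch '[[[1,1,40,0,0,0,100],[1,1,75,0,0,0,100],[1,1,98,0,0,0,100],[1,1,105,0,0,0,100],[1,1,105.5,0,0,0,100],[1,1,105.5,0,0,0,60],[1,1,105.5,0,0,0,40],[1,1,105.5,0,0,0,30],[1,1,105.5,0,0,0,30],[1,1,105.5,0,0,0,30],[1,1,105.5,0,0,0,30],[1,1,105.5,0,0,0,30],[1,1,105.5,0,0,0,30],[1,1,105.5,0,0,0,30]]]'
python3 - <<'E'
from h import *
t=load('t3.png')
Q=np.array([onz(t,340+(u-400+.5)/5.5-.5,165+(v+.5)/5.5-.5,104)[:2] for u,v in [(531,238),(637,252),(634,281),(527,264)]])
print(Q.round(1),Q.mean(0),[np.linalg.norm(Q[i]-Q[i-1]).round(1) for i in range(4)])
def pm(l,sx=523,sy=-203,yaw=.073): c,n=np.cos(yaw),np.sin(yaw); return [sx+c*l[0]-n*l[1],sy+n*l[0]+c*l[1],l[2]]
for l in [(8.8,29.7,104),(8.8,-29.7,104),(-8.8,-29.7,104),(-8.8,29.7,104),(-23,36,104),(-23,-36,104),(0,50,52),(32,50,94),(128,50,94),(128,-50,94)]:
    print(l,((proj(t,pm(l))-[340,165])*5.5+[402,2]).round(0))
E
```

```text
t: 8.6
ee_pos: [557.4, 71.2, 124.9]
orientation: [-0.137, 3.139, -0.0]
ft_force: [-0.4, -0.3, 2.1]
width: 33.9
grasp_force: 30.0
[[ 529.6 -173.4]
 [ 534.8 -233. ]
 [ 514.5 -234.2]
 [ 511.2 -174.3]] [ 522.50294559 -203.73524533] [np.float64(18.4), np.float64(59.8), np.float64(20.3), np.float64(59.9)]
(8.8, 29.7, 104) [530. 237.]
(8.8, -29.7, 104) [635. 253.]
(-8.8, -29.7, 104) [633. 278.]
(-8.8, 29.7, 104) [526. 262.]
(-23, 36, 104) [513. 281.]
(-23, -36, 104) [642. 300.]
(0, 50, 52) [484. 298.]
(32, 50, 94) [497. 211.]
(128, 50, 94) [514.  86.]
(128, -50, 94) [679. 109.]
```

Gripped at 34 mm width with negligible side force. Refined slot is about (523, −203.3), yaw 0.072. Raise 13.5 mm.

```bash
python3 -m inch '[[[0,0,-4,0,0,0,30],[0,0,-8,0,0,0,30],[0,0,-12,0,0,0,30],[0,0,-13.5,0,0,0,30],[0,0,-13.5,0,0,0,30],[0,0,-13.5,0,0,0,30]]]'
```

```text
t: 9.2
ee_pos: [557.4, 71.1, 138.4]
orientation: [-0.137, 3.139, 0.0]
ft_force: [-0.8, 0.7, -0.7]
width: 33.9
grasp_force: 30.0
```

Draw straight to the stand's −x (tool +x).

```bash
python3 -m inch '[[[3,0,-13.5,0,0,0,30],[3,0,0,0,0,0,30],[6,0,0,0,0,0,30],[9,0,0,0,0,0,30]]]' >/dev/null 2>&1 <<< '' ; python3 -c "
from h import *
o=status.get_obs();print(o['t'],o['ee_pos'],o['ft_force'],o['width'])"
```

```text
9.6 [549.92249979  70.46779617 138.75703567] [-0.99207119  0.84786541  0.74559647] 33.905623866548645
```

My first row there wrongly kept a 13.5 mm lift, so the slide may have slipped in the fingers. I'll check before going on.

```bash
python3 - <<'E'
from h import *
s=grab('scene','s4.png');t=grab('top','t4.png')
b=cv2.resize(t['frame'][150:230,225:325,::-1],None,fx=8,fy=7.5,interpolation=cv2.INTER_CUBIC)
cv2.imwrite('pics/c6.png',b)
def st(l,yaw=.087): c,n=np.cos(yaw),np.sin(yaw); return [557+c*l[0]-n*l[1],70.8+n*l[0]+c*l[1],l[2]]
o=status.get_obs()['ee_pos']
for k in (0,-7,-13.5):
  z0=o[2]-99.9+k; print(k,z0,[((proj(t,[o[0]-4*np.cos(.087)-y*-np.sin(.087)*-1*-1,o[1]+y,z0+z])-[225,150])*[8,7.5]+3).round(0).tolist() for y,z in ((25,0),(-25,0),(0,54),(25,78),(-25,78))])
E
```

```text
0 38.9082515555738 [[470.0, 374.0], [582.0, 403.0], [519.0, 312.0], [458.0, 262.0], [575.0, 292.0]]
-7 31.9082515555738 [[472.0, 383.0], [582.0, 413.0], [520.0, 323.0], [459.0, 272.0], [576.0, 303.0]]
-13.5 25.4082515555738 [[472.0, 392.0], [583.0, 421.0], [521.0, 332.0], [460.0, 282.0], [576.0, 312.0]]
```

View pics/c6.png

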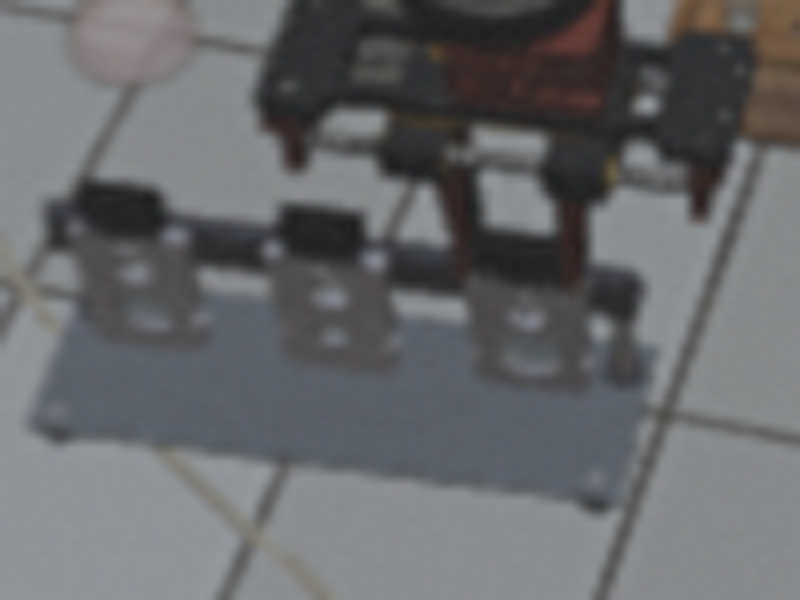

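The picture shows the slide still held at its original height in the fingers: bottom edge about (530,382), hole about (527,317), against a predicted (526,388) and (519,312). The slip is under about 3 mm. Continue the draw-off.

```bash
python3 -m inch '[[[4,0,0,0,0,0,30],[8,0,0,0,0,0,30],[12,0,0,0,0,0,30],[18,0,0,0,0,0,30],[25,0,0,0,0,0,30],[30,0,0,0,0,0,30],[30,0,0,0,0,0,30]]]'
```

```text
t: 10.4
ee_pos: [517.5, 67.6, 138.3]
orientation: [0.137, -3.138, 0.0]
ft_force: [0.3, 0.2, -0.6]
width: 33.4
grasp_force: 30.0
```

```bash
python3 -c "
from h import *
print(rel([523,-203.3,225],.073))"
python3 -m inch '[[[0,0,-45,0,0,0,30],[0,0,-85,0,0,0,30],[0,-30,-87,0,0,0,30],[0,-70,-87,0,0,0,30],[2,-115,-87,0,0,0.014,30],[5,-160,-87,0,0,0.014,30],[10,-205,-87,0,0,0.014,30],[15,-240,-87,0,0,0.014,30],[18,-262,-87,0,0,0.014,30],[18,-270,-87,0,0,0.014,30],[18,-270,-87,0,0,0.014,30],[18,-270,-87,0,0,0.014,30]]]'
python3 - <<'E'
from h import *
print(rel([523,-203.3,127],.073))
s=grab('scene','s5.png');t=grab('top','t5.png')
a=cv2.resize(s['frame'][100:200,290:370,::-1],None,fx=5,fy=5,interpolation=cv2.INTER_CUBIC)
b=cv2.resize(t['frame'][165:270,340:405,::-1],None,fx=5.5,fy=5.5,interpolation=cv2.INTER_CUBIC)
o=np.zeros((600,400+b.shape[1],3),np.uint8);o[:500,:400]=a;o[:b.shape[0],400:]=b;cv2.imwrite('pics/c7.png',o)
E
```

```text
(array([  18.2, -270.4,  -86.7]), array([-0.   , -0.001,  0.014]))
t: 11.6
ee_pos: [524.2, -201.9, 225.3]
orientation: [0.115, -3.139, -0.001]
ft_force: [-1.0, 0.4, -1.6]
width: 33.5
grasp_force: 30.0
(array([ 1.2, -1.3, 98.3]), array([ 0., -0.,  0.]))
```

View pics/c7.png

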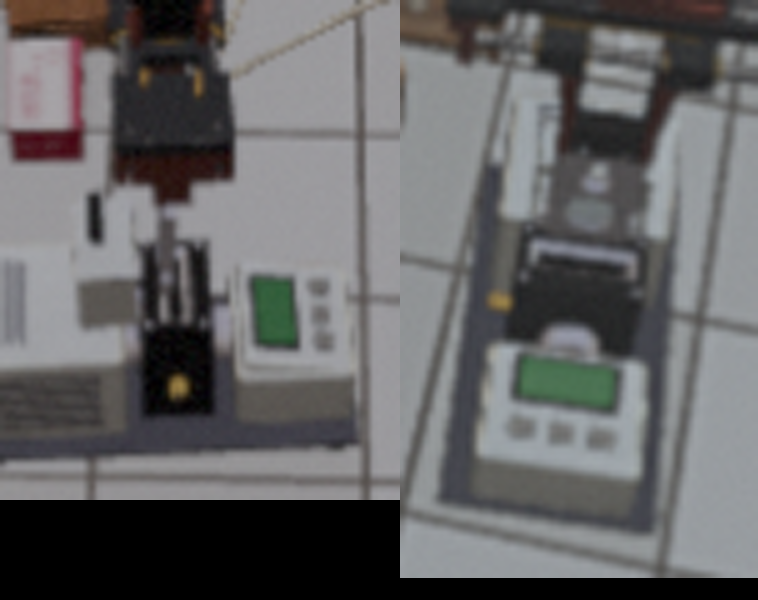

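The slide hangs over the slot. In the top crop its bottom edge runs from about (551,229) to (640,240), and in the scene crop the slot lies at about (176,278). I'll compare with the projections.

```bash
python3 - <<'E'
from h import *
s=load('s5.png');t=load('t5.png')
def pm(l,sx=524.2,sy=-201.9,yaw=.073): c,n=np.cos(yaw),np.sin(yaw); return [sx+c*l[0]-n*l[1],sy+n*l[0]+c*l[1],l[2]]
T=lambda P:((proj(t,P)-[340,165])*5.5+[402,2]).round(0)
S=lambda P:((proj(s,P)-[290,100])*5+2).round(0)
b=125.4
for n,l in {'botL':(-4,21.5,b),'botR':(-4,-21.5,b),'chL':(-4,25,b+7),'chR':(-4,-25,b+7),'win':(-4,0,b+24),'hole':(-4,0,b+54),'shL':(-4,25,b+78),'shR':(-4,-25,b+78)}.items(): print(n,T(pm(l)),S(pm(l)))
print('edge+y', S(pm((-4,25,b+40))),S(pm((4,25,b+40))))
for l in [(-4.8,25.7,104),(4.8,25.7,104),(4.8,-25.7,104),(-4.8,-25.7,104)]: print('slot',S(pm(l,523,-203.3)),T(pm(l,523,-203.3)))
z=cv2.resize(t['frame'][188:214,362:388,::-1],None,fx=22,fy=22,interpolation=cv2.INTER_CUBIC);z2=cv2.resize(s['frame'][138:160,314:336,::-1],None,fx=10,fy=26,interpolation=cv2.INTER_CUBIC)
cv2.imwrite('pics/c8.png',np.hstack([z,z2]))
E
```

```text
botL [544. 233.] [179. 294.]
botR [622. 244.] [176. 240.]
chL [540. 224.] [180. 291.]
chR [630. 237.] [176. 228.]
win [589. 212.] [177. 241.]
hole [596. 178.] [177. 208.]
shL [554. 143.] [178. 213.]
shR [649. 156.] [175. 150.]
edge+y [179. 255.] [166. 256.]
slot [183. 319.] [535. 258.]
slot [168. 320.] [536. 244.]
slot [164. 256.] [628. 257.]
slot [180. 256.] [626. 271.]
```

View pics/c8.png

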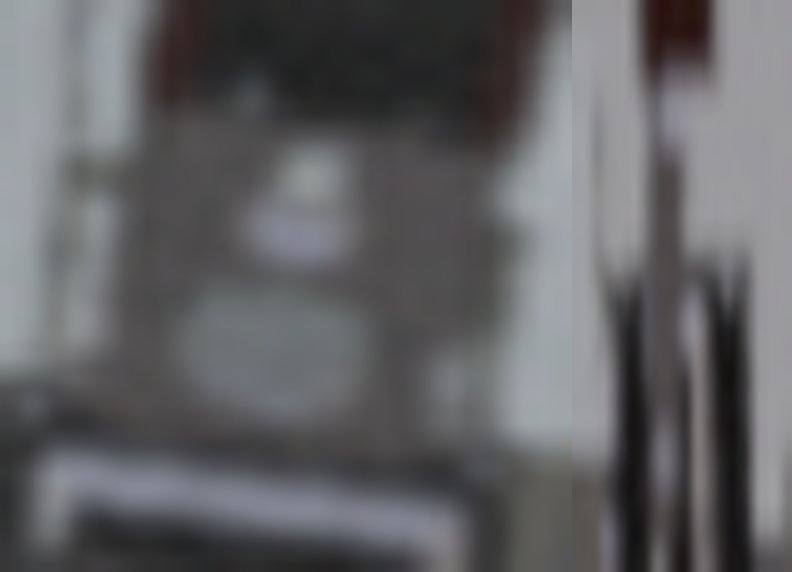

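The window centre matches the prediction (589,213 against 589,212), and the scene view puts the slide about 1 mm behind the TCP in +x. Lower into the mouth.

```bash
python3 -m inch '[[[1.8,-1.3,6,0,0,0,30],[1.8,-1.3,12,0,0,0,30],[1.8,-1.3,18,0,0,0,30],[1.8,-1.3,22,0,0,0,30],[1.8,-1.3,25,0,0,0,30],[1.8,-1.3,28,0,0,0,30],[1.8,-1.3,31,0,0,0,30],[1.8,-1.3,34,0,0,0,30],[1.8,-1.3,34,0,0,0,30]]]'
```

```text
t: 12.6
ee_pos: [522.0, -204.0, 190.6]
orientation: [0.115, -3.138, -0.001]
ft_force: [-1.6, 0.8, -1.5]
width: 33.5
grasp_force: 30.0
```

```bash
python3 -m inch '[[[0,0,5,0,0,0,30],[0,0,10,0,0,0,30],[0,0,15,0,0,0,30],[0,0,20,0,0,0,30],[0,0,25,0,0,0,30],[0,0,30,0,0,0,30],[0,0,34,0,0,0,30],[0,0,34,0,0,0,30],[0,0,34,0,0,0,30]]]'
```

```text
t: 13.5
ee_pos: [522.0, -203.9, 156.5]
orientation: [0.115, -3.138, -0.001]
ft_force: [-2.2, 3.0, -4.2]
width: 34.1
grasp_force: 30.0
```

```bash
python3 -m inch '[[[0,0,3,0,0,0,30],[0,0,6,0,0,0,30],[0,0,9,0,0,0,30],[0,0,12,0,0,0,30],[0,0,12,0,0,0,30]]]'; python3 -m inch '[[[0,0,3,0,0,0,30],[0,0,6,0,0,0,30],[0,0,9,0,0,0,30],[0,0,12,0,0,0,30],[0,0,12,0,0,0,30]]]'
```

```text
t: 14.0
ee_pos: [523.5, -203.7, 146.7]
orientation: [-0.115, 3.137, 0.0]
ft_force: [-2.4, 9.7, 7.4]
width: 33.3
grasp_force: 30.0
t: 14.5
ee_pos: [523.0, -203.7, 133.8]
orientation: [-0.115, 3.138, 0.001]
ft_force: [-1.3, 7.8, 2.1]
width: 33.8
grasp_force: 30.0
```

```bash
python3 -m inch '[[[0,0.5,2,0,0,0,30],[0,1,4,0,0,0,30],[0,1,5,0,0,0,30],[0,1,6,0,0,0,30],[0,1,6,0,0,0,30],[0,1,6,0,0,0,30]]]'
```

```text
t: 15.1
ee_pos: [524.6, -203.6, 132.2]
orientation: [-0.114, 3.134, -0.002]
ft_force: [-11.2, 10.0, 40.7]
width: 33.9
grasp_force: 30.1
```

Firm stop (40 N) at TCP z 132, about 4 mm above nominal, which fits the slide having slipped about 4 mm in the fingers. I'll let go and check by pressing on the grip's top, which should stand at z = 132 when home.

```bash
python3 -m inch '[[[1,0,-4,0,0,0,30],[1,0,-4,0,0,0,60],[1,0,-4,0,0,0,60],[1,0,-4,0,0,0,60],[1,0,-20,0,0,0,60],[1,0,-45,0,0,0,40],[1,0,-45,0,0,0,0],[1,0,-45,0,0,0,0],[1,0,-45,0,0,0,0],[1,0,-45,0,0,0,0],[1,0,-45,0,0,0,0],[1,0,-45,0,0,0,0]]]'
```

```text
t: 16.3
ee_pos: [521.2, -203.2, 171.9]
orientation: [0.115, -3.139, -0.001]
ft_force: [-1.0, 0.0, 0.2]
width: 1.4
grasp_force: 0.0
```

```bash
python3 -m inch '[[[-1.5,0,6,0,0,0,0],[-1.5,0,12,0,0,0,0],[-1.5,0,14,0,0,0,0],[-1.5,0,15,0,0,0,0],[-1.5,0,15,0,0,0,0]]]';python3 -m inch '[[[0,0,1,0,0,0,0],[0,0,2,0,0,0,0],[0,0,2.5,0,0,0,0],[0,0,2.5,0,0,0,0]]]'
```

```text
t: 16.8
ee_pos: [522.7, -203.1, 157.1]
orientation: [0.115, -3.139, -0.0]
ft_force: [-0.2, 1.2, -0.5]
width: 0.8
grasp_force: 0.0
t: 17.2
ee_pos: [522.9, -203.2, 154.9]
orientation: [0.115, -3.139, 0.0]
ft_force: [-0.2, 0.9, -0.1]
width: 0.8
grasp_force: 0.0
```

Tips at 135.9 with no contact, so the slide stands lower than that. Keep feeling down.

```bash
python3 -m inch '[[[0,0,1,0,0,0,0],[0,0,2,0,0,0,0],[0,0,2.5,0,0,0,0],[0,0,2.5,0,0,0,0]]]';python3 -m inch '[[[0,0,0.8,0,0,0,0],[0,0,1.5,0,0,0,0],[0,0,2,0,0,0,0],[0,0,2,0,0,0,0]]]'
```

```text
t: 17.6
ee_pos: [522.8, -203.2, 152.3]
orientation: [0.115, -3.139, -0.0]
ft_force: [0.5, -0.3, -0.1]
width: 0.6
grasp_force: 0.0
t: 18.0
ee_pos: [523.5, -203.3, 151.3]
orientation: [-0.115, 3.138, -0.001]
ft_force: [-0.0, 1.3, 7.5]
width: 0.4
grasp_force: 3.6
```

```bash
python3 -m inch '[[[0,0,0.5,0,0,0,0],[0,0,1,0,0,0,0],[0,0,1.3,0,0,0,0],[0,0,1.3,0,0,0,0]]]'
```

```text
t: 18.4
ee_pos: [523.6, -203.3, 151.2]
orientation: [-0.115, 3.138, -0.001]
ft_force: [-5.0, 2.7, 18.0]
width: 0.4
grasp_force: 9.0
```

It holds firm at z 132.2 under 18 N, so the slide is fully home. Back to the hood bar.

```bash
python3 -m inch '[[[0,0,-10,0,0,0,0],[0,0,-50,0,0,0,100],[0,0,-85,0,0,0,100],[-20,0,-85,0,0,0,100],[-47,1,-85,0,0,0,100],[-47,1,-85,0,0,0,100],[-47,1,-85,0,0,0,100]]]'
python3 - <<'E'
from h import *
print(rel([570.2,-199,180.5],.073))
s=grab('scene','s6.png');t=grab('top','t6.png')
a=cv2.resize(s['frame'][110:200,280:360,::-1],None,fx=5,fy=5,interpolation=cv2.INTER_CUBIC)
b=cv2.resize(t['frame'][165:265,340:405,::-1],None,fx=5.5,fy=5.5,interpolation=cv2.INTER_CUBIC)
o=np.zeros((550,400+b.shape[1],3),np.uint8);o[:450,:400]=a;o[:b.shape[0],400:]=b;cv2.imwrite('pics/c9.png',o)
E
```

```text
t: 19.1
ee_pos: [569.4, -198.6, 233.7]
orientation: [0.116, -3.139, -0.0]
ft_force: [0.2, -0.3, 0.4]
width: 45.2
grasp_force: 0.0
(array([-0.8, -0.5, 53.2]), array([ 0.   , -0.001,  0.001]))
```

View pics/c9.png

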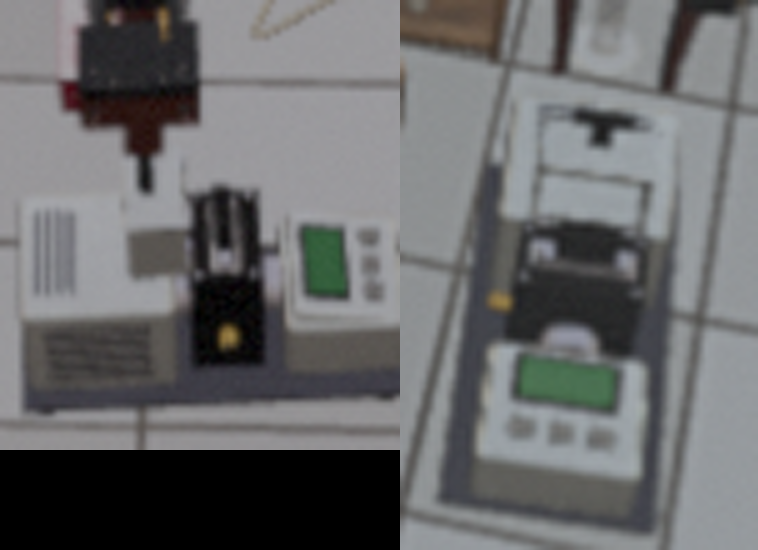

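The slide sits upright in the slot and the hood is still back, with its bar at about (605,120) in the top crop. Pinch the bar again.

```bash
python3 -m inch '[[[-1,-0.5,0,0,0,0,80],[-1,-0.5,0,0,0,0,80],[-1,-0.5,0,0,0,0,80],[-1,-0.5,0,0,0,0,80],[-1,-0.5,25,0,0,0,80],[-1,-0.5,45,0,0,0,80],[-1,-0.5,53,0,0,0,80],[-1,-0.5,53,0,0,0,60],[-1,-0.5,53,0,0,0,45],[-1,-0.5,53,0,0,0,30],[-1,-0.5,53,0,0,0,30],[-1,-0.5,53,0,0,0,30],[-1,-0.5,53,0,0,0,30],[-1,-0.5,53,0,0,0,30],[-1,-0.5,53,0,0,0,30]]]'
```

```text
t: 20.7
ee_pos: [571.1, -199.1, 181.7]
orientation: [-0.115, 3.139, -0.0]
ft_force: [-0.7, 1.9, 6.0]
width: 33.1
grasp_force: 30.0
```

```bash
python3 -m inch '[[[6.9,0,-2.1,0,0,0,30],[13.9,0,-3.4,0,0,0,30],[21,0,-4.1,0,0,0,30],[28.1,0,-4.1,0,0,0,30],[35.2,0,-3.3,0,0,0,30],[42.2,0,-1.8,0,0,0,30],[49,0,0.4,0,0,0,30],[55.6,0,3.2,0,0,0,30],[61.8,0,6.7,0,0,0,30],[67.7,0,10.7,0,0,0,30],[73.1,0,15.4,0,0,0,30],[78.1,0,20.6,0,0,0,30],[82.5,0,26.2,0,0,0,30],[86.3,0,32.2,0,0,0,30],[89.5,0,38.6,0,0,0,30],[91.5,0,44,0,0,0,30],[91.5,0,44,0,0,0,30]]]'
```

```text
t: 22.4
ee_pos: [478.1, -206.2, 135.9]
orientation: [0.115, -3.137, -0.0]
ft_force: [-4.5, -4.0, 3.3]
width: 33.6
grasp_force: 30.0
```

```bash
python3 -m inch '[[[0.5,0,1.5,0,0,0,30],[0.5,0,2,0,0,0,30],[0.5,0,2,0,0,0,30]]]'; python3 -m inch '[[[0,0,0,0,0,0,70],[0,0,0,0,0,0,70],[0,0,0,0,0,0,70],[0,0,0,0,0,0,70],[0,0,-15,0,0,0,80],[0,0,-50,0,0,0,80],[0,0,-90,0,0,0,80],[40,0,-110,0,0,0,80],[80,0,-110,0,0,0,80],[80,0,-110,0,0,0,80]]]'
python3 - <<'E'
from h import *
s=grab('scene','s7.png');t=grab('top','t7.png')
a=cv2.resize(s['frame'][130:320,275:365,::-1],None,fx=3.1,fy=3.1,interpolation=cv2.INTER_CUBIC)
b=cv2.resize(t['frame'][165:265,225:400,::-1],None,fx=2.95,fy=2.95,interpolation=cv2.INTER_CUBIC)
o=np.zeros((600,a.shape[1]+b.shape[1],3),np.uint8);o[:a.shape[0],:a.shape[1]]=a;o[:b.shape[0],a.shape[1]:]=b;print(o.shape);cv2.imwrite('pics/c10.png',o)
a=s['frame'][130:200,275:330].astype(int);b=load('scene1.png')['frame'][130:200,275:330].astype(int);print('hood diff vs start',np.abs(a-b).mean(),np.abs(a-b).max())
E
```

```text
t: 22.7
ee_pos: [477.6, -206.2, 134.3]
orientation: [0.115, -3.137, -0.0]
ft_force: [-6.7, -4.3, 3.9]
width: 33.2
grasp_force: 30.0
t: 23.7
ee_pos: [395.4, -211.1, 245.3]
orientation: [0.113, -3.138, -0.001]
ft_force: [-0.3, -0.5, -0.6]
width: 70.5
grasp_force: 0.0
(600, 795, 3)
hood diff vs start 4.587272727272727 16
```

View pics/c10.png

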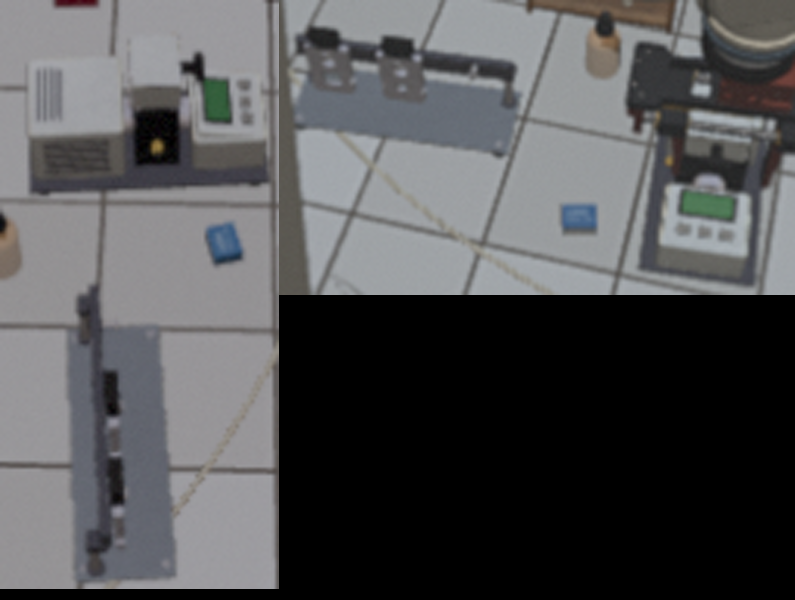

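The hood is shut (bar at about (193,68)) and matches the starting picture to within noise. The other two slides still hang, and the robot is clear of everything.

```bash
python3 -c "
from workcell import ctrl
print(ctrl.close_job())"
```

```text
the job is handed in; nothing more can be done
None
```

The large-window slide is fully home in the photometer and the hood is shut over it. The other two slides still hang, and the job was handed in at about 24 s; during the draw-off a row I mistyped briefly lifted the slide too far and probably made it slip about 4 mm in the fingers, but it held firm at the home height under an 18 N push.

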